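Hang the rinsed torch barrel and beaker on their drying pegs

TASK

The torch barrel and the steel beaker have been rinsed: turn each one mouth down and lower it gently, without dropping it, all the way onto its own free drying peg, the barrel on the slim peg and the beaker on the stout one, so that both hang upright with their floors on the peg tops. Leave the cup that is already drying and everything else on the shelf where it is.

Things in the scene. Friction and masses are not known exactly. Their poses are not given: they have to be found in the camera images.
- barrel: hollow aluminium torch barrel with its head off: a round tube 120 mm long, 40 mm outside, 32 mm inside, closed at one end by an 8 mm floor with a small rubber button, so 112 mm deep; it lies on its wooden rest with its axis 36 mm above the shelf. Origin on its axis at half length; +x points along the axis out of the mouth
- barrel_mouth (a point): centre of the barrel's open end, 60 mm from its origin along +x
- beaker: plain straight steel beaker, 100 mm long, 64 mm outside, 58 mm inside, floor 5 mm, so 95 mm deep; it lies on its wooden rest with its axis 48 mm above the shelf. Origin on its axis at half length; +x points along the axis out of the mouth
- beaker_mouth (a point): centre of the beaker's open end, 50 mm from its origin along +x
- barrel_rest: fixed wooden rest, two V-shaped saddles 12 mm thick, 42 mm either side of its centre along x, 50 mm wide, up to 30 mm high; nothing at the sides between the saddles. Origin under its centre, x along the barrel
- beaker_rest: the same for the beaker: saddles 38 mm either side of the centre, 66 mm wide, up to 33 mm high. Origin under its centre, x along the beaker
- slim_stand: fixed drying stand for the barrel: wooden disc 100 mm across and 16 mm thick with the slimmest peg, 20 mm thick, its flat top 135 mm above the shelf. Origin under its centre
- slim_stand_tip (a point): centre of the slim peg's top; the seated barrel hangs with its floor on it, mouth 23 mm above the shelf
- stout_stand: fixed drying stand for the beaker: the same disc with a stout peg, 44 mm thick, its flat top 125 mm above the shelf. Origin under its centre
- stout_stand_tip (a point): centre of the stout peg's top; the seated beaker hangs with its floor on it, mouth 30 mm above the shelf
- cup_stand: third fixed drying stand, taken: the same disc with a peg under the white cup, 110 mm high in all. Origin under its centre
- cup: white porcelain cup, 72 mm across the mouth, 80 mm tall, already drying upside down on the third stand; origin at its mouth's centre, below
- saucer: white porcelain saucer of coins, 124 mm across, 15 mm high; origin under its centre
- glasses: black hard plastic shell with reading glasses in it, 60 x 155 x 34 mm (long along its y); origin under its centre
- carabiner: orange carabiner lying flat, 110 x 60 x 11 mm; origin under its centre
- torch_head: aluminium torch head standing on its lens, 54 mm across, 50 mm high; origin under its centre
- cell_holder: black battery holder, 75 x 30 x 26 mm; origin under its centre
Mind the look-alikes: they are no part of the job. What is shaped like the stout_stand but green or yellow is not meant.

How it is judged (in metres and radians):
At the end, for the whole second after the job is handed in: Barrel mouth down over the slim peg, beaker mouth down over the stout one: each within 0.14 rad of upright, 15 mm of the peg axis and 6 mm of full depth, at rest, released; cup, saucer, glasses shell, carabiner, torch head and battery holder within 25 mm of their starts (horizontal distance between each of barrel_mouth, barrel and slim_stand_tip below 0.015 m and height (world z) of barrel_mouth between 0.017 and 0.029 m and angle between each of barrel, beaker's own x axis and vertical above 3 rad and linear speed of each of barrel, beaker below 0.03 m/s and horizontal distance between each of beaker_mouth, beaker and stout_stand_tip below 0.015 m and height (world z) of beaker_mouth between 0.017 and 0.036 m and distance of each of cup, saucer, glasses, carabiner, torch_head, cell_holder from where it was at the start of the episode below 0.025 m); the robot touches nothing.
It fails at once if the barrel drops onto its peg (falls faster than 0.6 m/s round the peg) (horizontal distance between barrel_mouth and slim_stand_tip below 0.03 m and z of barrel_mouth in the frame of slim_stand_tip below -0.02 m and linear speed of barrel above 0.6 m/s).
It fails at once if the beaker drops onto its peg (falls faster than 0.6 m/s round the peg) (horizontal distance between beaker_mouth and stout_stand_tip below 0.03 m and z of beaker_mouth in the frame of stout_stand_tip below -0.02 m and linear speed of beaker above 0.6 m/s).
It fails at once if another loose thing on the shelf is shifted by more than 25 mm or tipped over (distance of any of cup, saucer, glasses, carabiner, torch_head, cell_holder from where it was at the start of the episode above 0.025 m or angle between any of cup, saucer, glasses, carabiner, torch_head, cell_holder's own z axis and vertical above 0.5 rad).
It also fails if it takes over 67 s, if anything falls off the work surface, if the arm or the gripper's body presses on something with over 40 N, if the wrist force passes 120 N, or if a joint passes its speed limit or range.

ROBOT

A 7-joint arm with a two-finger parallel gripper is mounted at the origin on the work surface. World frame = base frame: x ahead of the robot, y to its left, z up, the work surface at z = 0. Lengths are in m, angles in degrees, forces in N, time in s.
With the tool pointing down it reaches from about 0.425 to 0.95 m from the base axis. Payload 4.7 kg.
Tool frame: the origin (TCP) lies between the finger pads; the fingertips stand 25 mm ahead of it and the grasp point (between the pads) lies 6 mm ahead of it; z points along the fingers, y is the line along which they close (so a half turn about z gives the same grasp; the last joint's range is limited). The gripper opens to 85 mm and grips with 20 to 120 N. Pads are 22 mm wide; open, the fingers measure 114 mm over their backs; the gripper's body (76 mm by 85 mm) begins 54 mm behind the grasp point. The pads swing forward as they close: fully open they stand 13 mm farther back than shut.
Start: joints at [-74.421, 26.849, -2.785, 87.806, 1.381, 65.374, -4.715], TCP at [0.2, 0.645, 0.256] pointing down, gripper open.
Joint ranges: [-148.3, 148.3], [-19.14, 114.17], [-79.39, 73.82], [5.75, 140.21], [-59.74, 239.74], [12.07, 113.84], [-152.46, 152.46]. Speed limits (degrees/s): [147.25, 147.25, 180, 180, 180, 180, 180].

INTERFACE

Orientations are given as a 3x3 rotation matrix whose columns are the frame's x, y, z axes.
In Python, from plant import sense, get_image, camera_params, job_done, recognise, trace gives the robot as it stands. The module is installed in compiled form; this text tells all that it offers.
- The arm moves only by the tool play_rows, never from a script. Its argument "series" is a list of rows, each a list of 4 numbers: the shift along the tool's x, y, z in cm, then the turn about the tool's z in rad. A call has 1 to 12 rows; each row shifts and turns the commanded pose from where the row before left it, along the tool's axes as they then stand; what a row does not reach is not made up. A row lasts 1/12 s, in which the tool goes at most 41.7 mm and 7.16 degrees, less where a joint would pass 70% of its speed; a pose out of reach is approached as far as the arm can. A call is refused whole if a number of a shift passes 4.17 or a number of a turn 0.125, either way. A call with a gripper value outside its range is refused whole. "fingers" is the finger opening in cm, from 0 to 8.54, set as the call begins (left out, the last holds). The fingers move at their own pace and stop on an object; "squeeze" is the grip in N (left out, the last holds). Time passes only in rows, so rows that do not move let the fingers close. It gives the time, the measured TCP pose, the force, the opening and the grip force at its end, in the units of the state.
- sense(): the state, without advancing time (a new reading comes with each control period).
- get_image(name): name is "scene" or "top" or "wrist"; returns (picture, depth): 384x512x3 uint8, red, green, blue; 384x512 float32, m along the optical axis (not along the pixel's ray), 0 where there is no reading.
- camera_params(name): a dict with "fx", "fy", "cx", "cy" (pixels), "rvec" (rotation vector, rad) and "tvec" (3), from world to camera coordinates, as OpenCV has them; the wrist camera has in their place "tool_from_camera" (4x4, takes a point from camera to tool coordinates, whose origin is the TCP and whose axes are the flange's). Camera axes: x right, y down, z forward; pixel columns grow to the right and rows downward; lengths in m; the calibration is good to about 2 mm. A picture is of the moment at which its call begins: read the wrist's pose just before it. camera_params takes no time and is no camera call.
- job_done(): hands the job in; it is judged then, once.
Trained networks look in the newest picture that a camera, given by its name, has taken for a name from the list of things; names that differ only in an ending like _2 or _b are one class to them, and where a whole thing is asked for, a point or a joint stands for the part that bears it (a point fixed in the world has none). Each returns a list of dicts, best first, with "conf" (0 to 1); they miss things now and then, are a little off and sometimes report something else, mostly with a low value. They report only what shows in the picture. A call takes as long as a camera call. They do not tell look-alikes from the thing itself.
- recognise(camera, thing): "bbox" ([left, top, width, height] in pixels, round what is visible of it).
- trace(camera, thing): "pixels" (384x512 bool, what is visible of it) and "bbox" ([left, top, width, height] in pixels, round what is visible of it).
The state is a dict: "t": time; "joint_pos": joint angles; "qd": joint speeds; "joint_torque": joint torques, N m; "tcp_pos": TCP position; "ee_rot": TCP orientation; "contact_force": force on the tool from outside, world axes, zero at the start; "wrist_torque": the same for the moment, N m; "finger_gap": finger opening in m; "finger_force": force on a finger pad.
Only numpy, scipy, OpenCV 4.12 (cv2) and the standard library are available. Lean on these libraries where they do the work, as an engineer would, in place of code of your own. Each camera call takes 0.05 s, during which the arm holds its last target. There are 200 camera calls.

## Working session

There is one attempt and no reset: what is moved stays moved. The work goes in short steps, Python scripts to look and compute and a tool call to move; the robot and the scene stay as the last step left them, time stands still between calls to the robot, and variables do not carry over. Pictures are saved under pics/ and viewed, at most 10 in all, crops included, and the job is handed in when it is done.

Besides the shell and the picture viewer there is one more tool, called after "Emit:" by a JSON object that holds its "api" and its "payload". play_rows: Moves the arm, as the interface text tells. Its arguments: {"type":"object","properties":{"series":{"type":"array","items":{"type":"array","items":{"type":"number"}}},"fingers":{"type":"number"},"squeeze":{"type":"number"}},"required":["series"]}

```bash
mkdir -p pics; python3 - <<'E'
from plant import *
import cv2,numpy as np
s=sense();print(s['t'],s['tcp_pos'],s['ee_rot'])
ims=[get_image(n) for n in ('scene','top')]
np.savez('a.npz',s=ims[0][0],sd=ims[0][1],t=ims[1][0],td=ims[1][1])
for n,(i,d) in zip('st',ims): cv2.imwrite(f'pics/{n}0.png',cv2.resize(i[:,:,::-1],(800,600)))
for c in('scene','top'):
  print(c,{k:np.round(v,4).tolist() for k,v in camera_params(c).items()})
  for t in('barrel','beaker','slim_stand','stout_stand','cup','barrel_rest','beaker_rest'):
    print(c,t,[(np.round(r['bbox']).tolist(),round(r['conf'],2)) for r in recognise(c,t)])
print(sense()['t'])
E
```

```text
0.0 [0.19979271 0.64419583 0.25525647] [[-9.55112590e-01  2.96242571e-01 -5.27980819e-04]
 [ 2.96243037e-01  9.55110730e-01 -1.88576347e-03]
 [-5.43632739e-05 -1.95752708e-03 -9.99998083e-01]]
scene {'fx': 481.6361, 'fy': 481.6361, 'cx': 253.1292, 'cy': 193.3895, 'rvec': [2.2266, 0.5325, -0.2395], 'tvec': [-0.5222, -0.0785, 1.5441]}
scene barrel [([141.0, 295.0, 59.0, 32.0], 0.75)]
scene beaker [([233.0, 231.0, 44.0, 43.0], 0.6)]
scene slim_stand [([265.0, 184.0, 33.0, 50.0], 0.63)]
scene stout_stand [([283.0, 139.0, 29.0, 51.0], 0.87), ([226.0, 108.0, 29.0, 38.0], 0.66), ([338.0, 143.0, 33.0, 47.0], 0.61)]
scene cup [([230.0, 141.0, 25.0, 27.0], 0.73)]
scene barrel_rest [([151.0, 313.0, 43.0, 15.0], 0.69)]
scene beaker_rest [([250.0, 256.0, 26.0, 16.0], 0.48)]
top {'fx': 391.7791, 'fy': 391.7791, 'cx': 256.0687, 'cy': 189.6451, 'rvec': [2.1915, -2.1294, 0.0883], 'tvec': [-0.0084, 0.5623, 1.161]}
top barrel [([358.0, 181.0, 44.0, 35.0], 0.92), ([221.0, 222.0, 40.0, 41.0], 0.32)]
top beaker [([284.0, 150.0, 38.0, 26.0], 0.69)]
top slim_stand [([226.0, 148.0, 30.0, 32.0], 0.73)]
top stout_stand [([161.0, 160.0, 33.0, 28.0], 0.87), ([136.0, 103.0, 34.0, 35.0], 0.68), ([121.0, 239.0, 40.0, 36.0], 0.67), ([362.0, 185.0, 42.0, 31.0], 0.45), ([180.0, 217.0, 29.0, 27.0], 0.3)]
top cup [([174.0, 218.0, 24.0, 26.0], 0.85), ([285.0, 150.0, 38.0, 27.0], 0.32)]
top barrel_rest [([225.0, 225.0, 38.0, 39.0], 0.19)]
top beaker_rest []
0.8
```

View pics/s0.png

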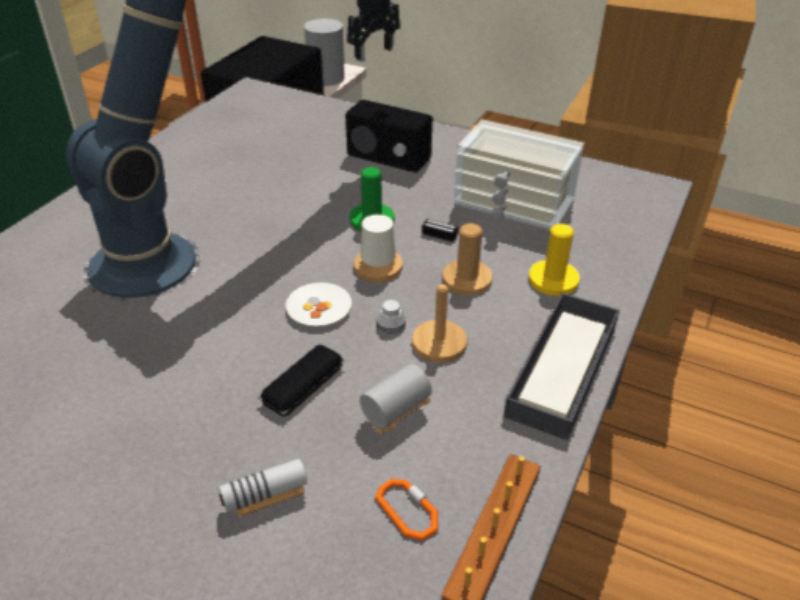

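View pics/t0.png

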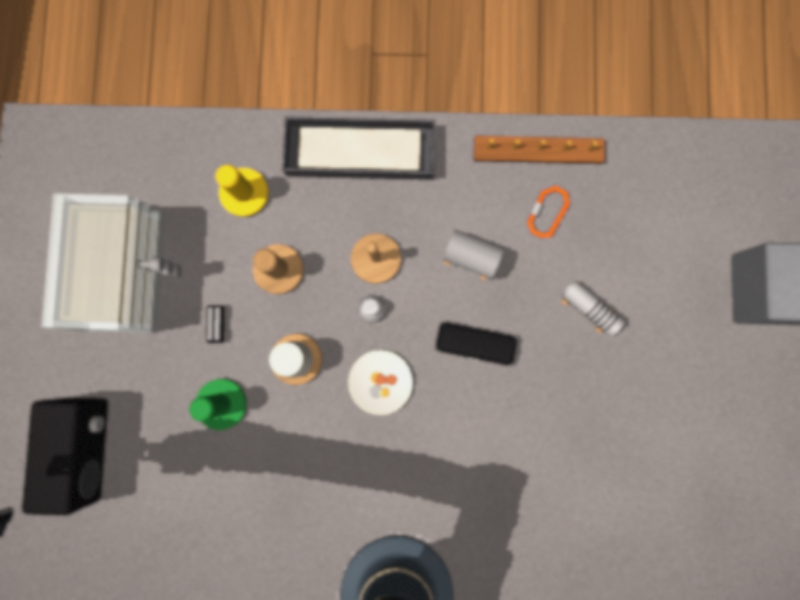

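Top view (800x600): barrel lies at (595,308), beaker at (475,253), slim stand at (376,258), cup stand at (295,358). Three stands look like the stout one: wooden (278,268), yellow (242,190) and green (218,404). The wooden one fits, because the task rules out green and yellow. I'll confirm that and find the mouth ends in one enlarged crop.

```bash
cat >h.py <<'E'
import numpy as np,cv2
from plant import *
def T(c):
    p=camera_params(c)
    if 'tool_from_camera' in p:
        s=sense();M=np.eye(4);M[:3,:3]=s['ee_rot'];M[:3,3]=s['tcp_pos'];return p,M@np.array(p['tool_from_camera'])
    R=cv2.Rodrigues(np.array(p['rvec'],float))[0];M=np.eye(4);M[:3,:3]=R.T;M[:3,3]=-R.T@np.array(p['tvec']).ravel();return p,M
def cloud(c,d):
    p,M=T(c);v,u=np.mgrid[:d.shape[0],:d.shape[1]]
    P=np.stack([(u-p['cx'])/p['fx']*d,(v-p['cy'])/p['fy']*d,d],-1)@M[:3,:3].T+M[:3,3]
    P[d<=0]=np.nan;return P
E
python3 - <<'E'
from h import *
a=np.load('a.npz');S=cloud('scene',a['sd']);Tp=cloud('top',a['td'])
def crop(k,x,y,w,h): return cv2.resize(a[k][y:y+h,x:x+w,::-1],(400,300),interpolation=cv2.INTER_CUBIC)
cv2.imwrite('pics/c.png',np.vstack([np.hstack([crop('s',135,285,72,54),crop('s',220,225,72,54)]),np.hstack([crop('s',265,130,112,84),crop('s',205,95,112,84)])]))
def box(P,x,y,w,h,z0,z1=.3):
    q=P[y:y+h,x:x+w].reshape(-1,3);return q[(q[:,2]>z0)&(q[:,2]<z1)]
for n,bt,bs,z in(('barrel',(356,178,50,40),(138,290,65,40),.034),('beaker',(280,146,46,34),(228,225,55,52),.045)):
  for k,q in(('top',box(Tp,*bt,z)),('scene',box(S,*bs,z))):
    c=q[:,:2].mean(0);u,s,vt=np.linalg.svd(q[:,:2]-c);d=vt[0];pr=(q[:,:2]-c)@d;l=(q[:,:2]-c)@vt[1]
    m=c+d*(pr.min()+pr.max())/2+vt[1]*(l.max()+l.min())/2
    print(n,k,len(q),'mid',m.round(4),'dir',d.round(3),np.degrees(np.arctan2(d[1],d[0])).round(1),'len',np.ptp(pr).round(3),'wid',np.ptp(l).round(3),'zmax',q[:,2].max().round(3))
for n,bt,bs,z0 in(('slim',(222,145,38,40),(262,180,40,52),.12),('stout',(158,155,38,36),(280,136,36,56),.115)):
  for k,q in(('top',box(Tp,*bt,z0)),('scene',box(S,*bs,z0))): print(n,k,len(q),((q.min(0)+q.max(0))/2).round(4),np.ptp(q,axis=0).round(3),'zmax',q[:,2].max().round(3), 'med',np.median(q,axis=0).round(4))
for n,bt in(('slimdisc',(215,142,50,46)),('stoutdisc',(150,150,50,46))):
  q=box(Tp,*bt,.01,.022);(c,r)=cv2.minEnclosingCircle(q[:,:2].astype(np.float32));print(n,len(q),c,r,np.median(q[:,2]))
p,M=T('scene');print('cam',M[:3,3]); print(camera_params('wrist'))
E
```

```text
barrel top 553 mid [ 0.5489 -0.3624] dir [-0.627 -0.779] -128.8 len 0.122 wid 0.04 zmax 0.06
barrel scene 925 mid [ 0.5522 -0.3604] dir [-0.627 -0.779] -128.8 len 0.123 wid 0.041 zmax 0.06
beaker top 719 mid [ 0.6467 -0.1296] dir [-0.349 -0.937] -110.4 len 0.1 wid 0.063 zmax 0.084
beaker scene 990 mid [ 0.652  -0.1276] dir [-0.438 -0.899] -116.0 len 0.108 wid 0.065 zmax 0.085
slim top 44 [0.6398 0.0589 0.129 ] [0.018 0.017 0.016] zmax 0.137 med [0.6394 0.0588 0.1317]
slim scene 51 [0.6424 0.06   0.129 ] [0.018 0.023 0.017] zmax 0.137 med [0.6443 0.0575 0.1304]
stout top 189 [0.6133 0.2526 0.1221] [0.041 0.044 0.013] zmax 0.129 med [0.6129 0.2518 0.1231]
stout scene 189 [0.6225 0.1605 0.1262] [0.059 0.224 0.022] zmax 0.137 med [0.6268 0.2408 0.1241]
slimdisc 710 (0.6405353546142578, 0.05849926918745041) 0.05015465244650841 0.014736184635481209
stoutdisc 501 (0.6135741472244263, 0.2528434097766876) 0.05014469102025032 0.014744781179682143
cam [ 1.0144609  -0.86000723  0.9457187 ]
{'fx': 313.56497313061294, 'fy': 313.56497313061294, 'cx': 251.8581157663638, 'cy': 193.30199309299306, 'tool_from_camera': array([[-6.02768550e-04, -9.48384811e-01, -3.17121251e-01,
         8.24769455e-02],
       [ 9.99999757e-01, -6.82781462e-04,  1.41179957e-04,
         5.09374062e-04],
       [-3.50417438e-04, -3.17121089e-01,  9.48384992e-01,
        -1.16987376e-01],
       [ 0.00000000e+00,  0.00000000e+00,  0.00000000e+00,
         1.00000000e+00]])}
```

View pics/c.png

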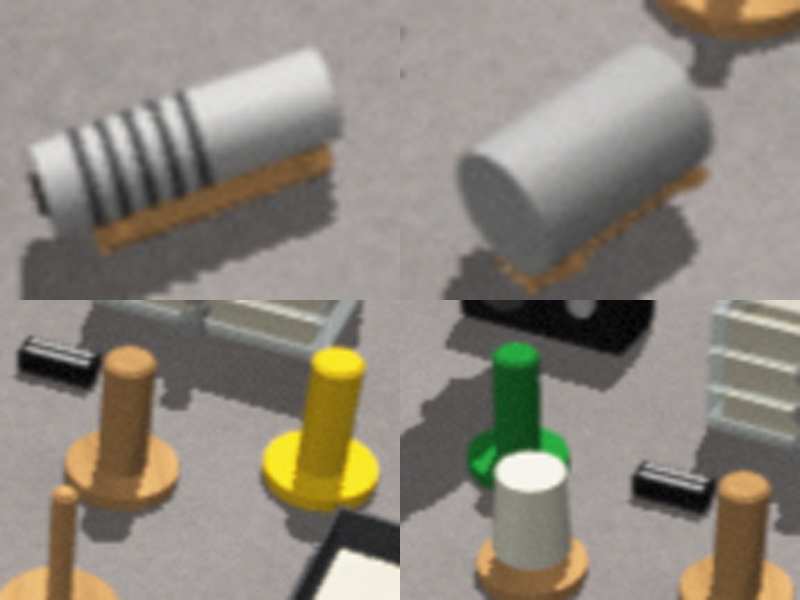

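The crop confirms the plain wooden stout stand at scene (297,165), with yellow at (355,165) and green at (240,127) as the look-alikes. The barrel's black button is at its lower-left end, so its mouth points to +x+y. The beaker's visible end at scene (240,262) looks like a flat floor, so I'll check it with depth.

```bash
python3 - <<'E'
from h import *
a=np.load('a.npz');S=cloud('scene',a['sd']);Tp=cloud('top',a['td'])
q=S[225:280,226:285].reshape(-1,3)
c=np.array([.649,-.129]);th=np.radians(-110.4);d=np.array([np.cos(th),np.sin(th)]);n=np.array([-d[1],d[0]])
x=(q[:,:2]-c)@d;y=(q[:,:2]-c)@n;r=np.hypot(y,q[:,2]-.048)
m=(r<.024)
print('inner pts',m.sum(),'axial hist',np.histogram(x[m],np.arange(-.06,.071,.01)))
# circle fit of axis: least squares over direction and offset, both cams
from scipy.optimize import least_squares
for nm,c0,ang,R,h,L in(('barrel',(.5505,-.3614),-128.8,.02,.036,.06),('beaker',(.649,-.129),-110.4,.032,.048,.05)):
 for k,P in(('top',Tp),('scene',S)):
  q=P.reshape(-1,3);q=q[np.isfinite(q[:,0])&(np.hypot(q[:,0]-c0[0],q[:,1]-c0[1])<L+.02)&(q[:,2]>h)&(q[:,2]<.1)]
  def f(p,full=0):
    d=np.array([np.cos(p[2]),np.sin(p[2])]);v=q[:,:2]-p[:2];y=v@[-d[1],d[0]];x=v@d
    rr=np.hypot(y,q[:,2]-p[3])-R
    if full:return x[abs(rr)<.004],rr
    return np.where(abs(x)<L-.01,rr,0)
  z=least_squares(f,[*c0,np.radians(ang),h],loss='soft_l1',f_scale=.002).x
  x,rr=f(z,1);d=np.array([np.cos(z[2]),np.sin(z[2])]);lo,hi=np.percentile(x,[.5,99.5])
  print(nm,k,'ctr',(z[:2]+d*(lo+hi)/2).round(4),'ang',np.degrees(z[2]).round(2),'h',z[3].round(4),'len',(hi-lo).round(4),'rms',np.sqrt(np.median(rr**2)).round(4))
E
```

```text
inner pts 136 axial hist (array([  0,   0,   0,   0,   0,   0,   0,   0,   0,   0, 136,   0,   0]), array([-6.00000000e-02, -5.00000000e-02, -4.00000000e-02, -3.00000000e-02,
       -2.00000000e-02, -1.00000000e-02,  1.38777878e-17,  1.00000000e-02,
        2.00000000e-02,  3.00000000e-02,  4.00000000e-02,  5.00000000e-02,
        6.00000000e-02,  7.00000000e-02]))
barrel top ctr [ 0.5493 -0.3606] ang -128.85 h 0.0352 len 0.1177 rms 0.0017
barrel scene ctr [ 0.5615 -0.3673] ang -128.46 h 0.036 len 0.1193 rms 0.006
beaker top ctr [ 0.6535 -0.1317] ang -110.23 h 0.0471 len 0.0989 rms 0.0034
beaker scene ctr [ 0.6451 -0.125 ] ang -110.49 h 0.0481 len 0.1005 rms 0.0024
```

```bash
cat >>h.py <<'E'
from scipy.spatial.transform import Rotation as Ro
def yaw(s): return np.degrees(np.arctan2(s['ee_rot'][1,1],s['ee_rot'][0,1]))
def twist(xyz,yw,n):
    """per-row numbers (cm,rad), constant for n rows; yw = world angle of tool y"""
    s=sense();t=np.radians((yaw(s)-yw+180)%360-180)/n;R=s['ee_rot']
    A=sum(Ro.from_rotvec([0,0,k*t]).as_matrix() for k in range(n))
    v=np.linalg.solve(A,R.T@(np.array(xyz)-s['tcp_pos']))*100
    print(n,'rows',v.round(3),'turn',t.round(4));return v,t
def st():
    s=sense();print('t',round(s['t'],2),'tcp',s['tcp_pos'].round(4),'yaw',yaw(s).round(2),'F',s['contact_force'].round(1),'gap',round(s['finger_gap'],4),'ff',s['finger_force'],'q',np.round(s['joint_pos'],0))
E
python3 -c "
from h import *
st();twist([.636,-.164,.25],-20.3,24);twist([.636,-.164,.25],-20.3,30)"
```

```text
t 0.8 tcp [0.2    0.6447 0.2564] yaw 72.76 F [ 0.3  0.7 -0.1] gap 0.0855 ff 0.0 q [-74.  27.  -3.  88.   1.  65.  -5.]
24 rows [-4.283  0.012  0.026] turn 0.0677
30 rows [-3.426  0.033  0.021] turn 0.0541
```

Emit:
{"api": "play_rows", "payload": {"series": [[-3.43,0.03,0.02,0.054],[-3.43,0.03,0.02,0.054],[-3.43,0.03,0.02,0.054],[-3.43,0.03,0.02,0.054],[-3.43,0.03,0.02,0.054],[-3.43,0.03,0.02,0.054],[-3.43,0.03,0.02,0.054],[-3.43,0.03,0.02,0.054],[-3.43,0.03,0.02,0.054],[-3.43,0.03,0.02,0.054],[-3.43,0.03,0.02,0.054],[-3.43,0.03,0.02,0.054]], "fingers": 8.54, "squeeze": 20}}

```text
t: 1.8
tcp_pos: [0.5375, 0.4189, 0.2539]
ee_rot: [[-0.581, 0.814, 0.0], [0.814, 0.581, 0.0], [0.0, 0.0, -1.0]]
contact_force: [0.2, 0.6, 0.4]
finger_gap: 0.0855
finger_force: 0.0
```

Emit:
{"api": "play_rows", "payload": {"series": [[-3.43,0.03,0.02,0.054],[-3.43,0.03,0.02,0.054],[-3.43,0.03,0.02,0.054],[-3.43,0.03,0.02,0.054],[-3.43,0.03,0.02,0.054],[-3.43,0.03,0.02,0.054],[-3.43,0.03,0.02,0.054],[-3.43,0.03,0.02,0.054],[-3.43,0.03,0.02,0.054],[-3.43,0.03,0.02,0.054],[-3.43,0.03,0.02,0.054],[-3.43,0.03,0.02,0.054]]}}

```text
t: 2.8
tcp_pos: [0.6691, 0.0363, 0.2515]
ee_rot: [[0.028, 1.0, 0.0], [1.0, -0.028, 0.0], [0.0, 0.0, -1.0]]
contact_force: [-0.5, 0.8, 0.3]
finger_gap: 0.0858
finger_force: 0.0
```

Emit:
{"api": "play_rows", "payload": {"series": [[-3.43,0.03,0.02,0.054],[-3.43,0.03,0.02,0.054],[-3.43,0.03,0.02,0.054],[-3.43,0.03,0.02,0.054],[-3.43,0.03,0.02,0.054],[-3.43,0.03,0.02,0.054],[0,0,0,0],[0,0,0,0]]}}

```text
t: 3.47
tcp_pos: [0.6367, -0.168, 0.2507]
ee_rot: [[0.348, 0.938, 0.0], [0.938, -0.348, -0.001], [-0.001, 0.001, -1.0]]
contact_force: [0.0, 1.4, -0.3]
finger_gap: 0.0855
finger_force: 0.0
```

```bash
python3 - <<'E'
from h import *
st();s=sense();M=T('wrist')[1]
i,d=get_image('wrist');cv2.imwrite('pics/w1.png',i[:,:,::-1]);P=cloud('wrist',d)
q=P.reshape(-1,3);q=q[np.isfinite(q[:,0])&(np.hypot(q[:,0]-.649,q[:,1]+.129)<.075)&(q[:,2]>.05)&(q[:,2]<.1)]
print(len(q),q[:,2].max());r=cv2.minAreaRect((q[:,:2]*1000).astype(np.float32));print(r)
E
```

```text
t 3.47 tcp [ 0.6367 -0.168   0.2507] yaw -20.35 F [ 0.   1.4 -0.3] gap 0.0855 ff 0.0 q [ -9.  27.  30.  92. -15.  64.   3.]
6818 0.08167089269294259
((646.8649291992188, -123.92167663574219), (99.96734619140625, 63.17692565917969), 69.84638977050781)
```

View pics/w1.png

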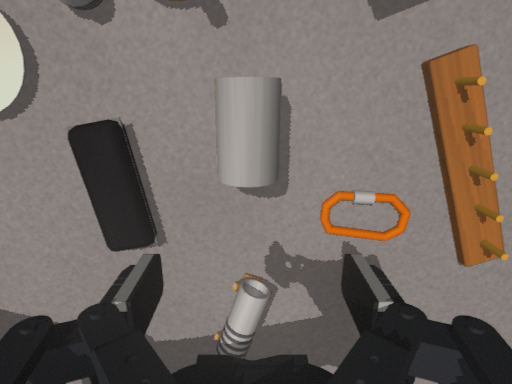

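The wrist view shows the beaker at (248,130) with a clean outline 100 x 63 mm. The barrel's open mouth is at (255,290), facing the same way as I measured.

Emit:
{"api": "play_rows", "payload": {"series": [[0.35,-0.28,1.5,0],[0.35,-0.27,2,0],[0,0,2,0],[0,0,2,0],[0,0,2,0],[0,0,2,0],[0,0,2,0],[0,0,2,0],[0,0,1.5,0],[0,0,1,0],[0,0,0.5,0],[0,0,0.4,0]]}}

```text
t: 4.52
tcp_pos: [0.6355, -0.155, 0.0608]
ee_rot: [[0.341, 0.94, 0.0], [0.94, -0.341, 0.001], [0.001, -0.0, -1.0]]
contact_force: [0.8, -0.2, 0.1]
finger_gap: 0.0853
finger_force: 0.0
```

Emit:
{"api": "play_rows", "payload": {"series": [[0,0,0,0],[0,0,0,0],[0,0,0,0],[0,0,0,0],[0,0,0,0],[0,0,0,0],[0,0,0,0],[0,0,0,0],[0,0,0,0],[0,0,0,0]], "fingers": 0, "squeeze": 20}}

```text
t: 5.35
tcp_pos: [0.6364, -0.1565, 0.0625]
ee_rot: [[0.343, 0.939, 0.003], [0.939, -0.343, -0.0], [0.001, 0.003, -1.0]]
contact_force: [3.7, 0.7, 5.8]
finger_gap: 0.0643
finger_force: 22.8
```

Emit:
{"api": "play_rows", "payload": {"series": [[0,0,-0.5,0],[0,0,-1,0],[0,0,-1,0],[0,0,-1,0],[0,0,-1.5,0],[0,0,-1.5,0],[0,0,-1.5,0],[0,0,-1.5,0],[0,0,-1.5,0],[0,0,0,0],[0,0,0,0]]}}

```text
t: 6.27
tcp_pos: [0.635, -0.1564, 0.1723]
ee_rot: [[0.343, 0.939, 0.001], [0.939, -0.343, 0.0], [0.001, 0.001, -1.0]]
contact_force: [-0.4, 0.7, -2.0]
finger_gap: 0.0645
finger_force: 22.7
```

```bash
python3 - <<'E'
from h import *
st()
w=get_image('wrist')[0];s,d=get_image('scene');x,y=150,120
c=cv2.resize(s[y:y+170,x:x+227],(512,384))
cv2.imwrite('pics/p2.png',cv2.resize(np.hstack([w,c])[:,:,::-1],(800,300)))
E
```

```text
t 6.27 tcp [ 0.635  -0.1564  0.1723] yaw -20.06 F [-0.4  0.7 -2. ] gap 0.0645 ff 22.682887595146894 q [ -9.  31.  28.  97. -17.  56.   5.]
```

View pics/p2.png

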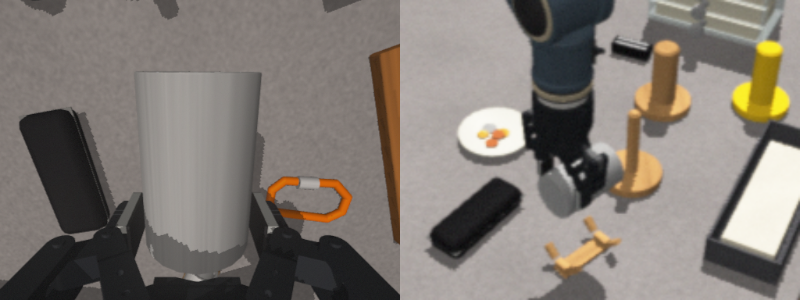

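The beaker is held but still lies level, so pad friction is stopping it from swinging. I'll try quick upward jerks to make it swing and measure the tilt.

```bash
cat >>h.py <<'E'
def tilt(R,save=None):
    """held thing seen by the wrist camera: ridge height vs tool x -> pitch"""
    s=sense();p,M=T('wrist');i,d=get_image('wrist')
    if save: cv2.imwrite(save,i[:,:,::-1])
    P=(cloud('wrist',d)-s['tcp_pos'])@s['ee_rot'];q=P.reshape(-1,3)
    q=q[np.isfinite(q[:,0])&(abs(q[:,1])<R*.5)&(q[:,0]>-.05)&(q[:,0]<.13)&(q[:,2]<.15)&(q[:,2]>-.05)]
    b=np.arange(-.04,.13,.01);print('tool x -> z of ridge (mm):',[(int(x*1000),int(1000*np.percentile(q[m,2],10))) for x in b if (m:=(abs(q[:,0]-x-.005)<.005)).sum()>10])
E
python3 -c "
from h import *
tilt(.032)"
```

```text
tool x -> z of ridge (mm): [(-19, -16), (-9, -16), (0, -17), (10, -49), (20, -16), (30, -16), (40, -16), (50, -16), (60, -16), (70, -16), (80, -16)]
```

Emit:
{"api": "play_rows", "payload": {"series": [[0,0,-4.17,0],[0,0,-4.17,0],[0,0,0,0],[0,0,0,0],[0,0,2,0],[0,0,-4.17,0],[0,0,0,0],[0,0,2,0],[0,0,-4.17,0],[0,0,0,0]]}}

```text
t: 7.25
tcp_pos: [0.6353, -0.1567, 0.2997]
ee_rot: [[0.343, 0.939, 0.002], [0.939, -0.343, -0.0], [0.0, 0.002, -1.0]]
contact_force: [1.6, -1.5, 1.3]
finger_gap: 0.0642
finger_force: 24.9
```

```bash
python3 -c "
from h import *
st();tilt(.032)"
```

```text
t 7.25 tcp [ 0.6353 -0.1567  0.2997] yaw -20.07 F [ 1.6 -1.5  1.3] gap 0.0642 ff 24.908754341304302 q [-11.  25.  30.  89. -13.  69.   2.]
tool x -> z of ridge (mm): [(-19, -16), (-9, -16), (0, -45), (10, -48), (20, -16), (30, -16), (40, -16), (50, -16), (60, -16), (70, -16), (80, -15)]
```

The jerks didn't turn it; the ridge is level with the axis 16 mm ahead of the TCP. I'll hook the lower mouth rim on the fixed slim peg instead, then drive the pads along an arc so the beaker pivots mouth down.

Emit:
{"api": "play_rows", "payload": {"series": [[1.19,-0.87,1.63,0],[1.19,-0.87,1.63,0],[1.19,-0.87,1.63,0],[1.19,-0.87,1.63,0],[1.19,-0.87,1.63,0],[1.19,-0.87,1.63,0],[1.19,-0.86,1.63,0],[1.17,-0.86,1.63,0],[0,0,0,0],[0,0,0,0]]}}

```text
t: 8.13
tcp_pos: [0.6012, -0.0425, 0.1658]
ee_rot: [[0.341, 0.94, -0.004], [0.94, -0.341, -0.0], [-0.002, -0.004, -1.0]]
contact_force: [0.9, -0.5, 0.0]
finger_gap: 0.064
finger_force: 24.9
```

```bash
python3 - <<'E'
from h import *
st();tilt(.032,'pics/w3.png');s=sense();print('peg in tool',(np.array([.640,.0587,.135])-s['tcp_pos'])@s['ee_rot'])
r,a0=91.8,20.4
f=np.radians(np.arange(0,91,5)+a0);X=-r*np.cos(f);Z=r*np.sin(f);print(np.c_[np.diff(X)/10,-np.diff(Z)/10].round(2).tolist())
E
```

```text
t 8.13 tcp [ 0.6012 -0.0425  0.1658] yaw -19.95 F [ 0.9 -0.5  0. ] gap 0.064 ff 24.897425919771194 q [-20.  27.  27. 104. -15.  52.  -6.]
tool x -> z of ridge (mm): [(-19, -18), (-9, -18), (0, -49), (10, -18), (20, -18), (30, -18), (40, -18), (50, -18), (60, -18), (70, -18), (80, 147), (90, 147), (100, 29), (110, 29), (120, 147)]
peg in tool [0.10938138 0.00021798 0.03205675]
[[0.31, -0.74], [0.37, -0.71], [0.44, -0.67], [0.49, -0.63], [0.55, -0.59], [0.59, -0.54], [0.64, -0.48], [0.68, -0.43], [0.71, -0.36], [0.74, -0.3], [0.77, -0.24], [0.78, -0.17], [0.79, -0.1], [0.8, -0.03], [0.8, 0.04], [0.79, 0.11], [0.78, 0.18], [0.76, 0.25]]
```

View pics/w3.png

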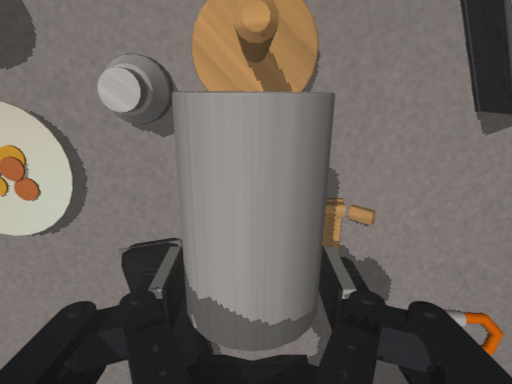

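The wrist view shows the mouth rim at row 93 and the slim peg top at (258,20), centred on the beaker's axis.

Emit:
{"api": "play_rows", "payload": {"series": [[0.6,0,0,0],[0.6,0,0,0],[0.3,0,0,0],[0.2,0,0,0],[0.2,0,0,0],[0.2,0,0,0]]}}

```text
t: 8.68
tcp_pos: [0.6096, -0.0237, 0.1678]
ee_rot: [[0.343, 0.939, 0.0], [0.939, -0.343, -0.0], [-0.0, 0.0, -1.0]]
contact_force: [-1.5, -3.3, 0.2]
finger_gap: 0.0636
finger_force: 25.0
```

```bash
python3 - <<'E'
from h import *
st();tilt(.032);s=sense();print('peg in tool',(np.array([.640,.0587,.135])-s['tcp_pos'])@s['ee_rot'])
E
```

```text
t 8.68 tcp [ 0.6096 -0.0237  0.1678] yaw -20.05 F [-1.5 -3.3  0.2] gap 0.0636 ff 25.022257212549448 q [-22.  28.  27. 103. -15.  53.  -8.]
tool x -> z of ridge (mm): [(-19, -16), (-9, -16), (0, -47), (10, -48), (20, -16), (30, -16), (40, -16), (50, -16), (60, -16), (70, -16), (80, -15), (90, 32)]
peg in tool [0.08800235 0.00025108 0.03265748]
```

Emit:
{"api": "play_rows", "payload": {"series": [[0.4,0,-0.5,0],[0.4,0,-0.6,0],[0.45,0,-0.6,0],[0.48,0,-0.58,0],[0.52,0,-0.54,0],[0,0,0,0]]}}

```text
t: 9.23
tcp_pos: [0.6175, -0.0032, 0.1975]
ee_rot: [[0.342, 0.94, 0.001], [0.94, -0.342, -0.002], [-0.001, 0.001, -1.0]]
contact_force: [-2.5, -4.9, 2.6]
finger_gap: 0.0642
finger_force: 24.2
```

```bash
python3 - <<'E'
from h import *
st();tilt(.032);s=sense();print('peg in tool',(np.array([.640,.0587,.135])-s['tcp_pos'])@s['ee_rot'])
E
```

```text
t 9.23 tcp [ 0.6175 -0.0032  0.1975] yaw -20.02 F [-2.5 -4.9  2.6] gap 0.0642 ff 24.2305975779891 q [-24.  26.  27. 101. -14.  56. -11.]
tool x -> z of ridge (mm): [(-9, -20), (0, -48), (10, -47), (20, -8), (30, -3), (40, 0), (50, 5), (60, 9), (70, 14), (80, 17)]
peg in tool [ 0.06642176 -0.00011815  0.06193418]
```

Pivoting works: it's at about 23° with 6 N. Continuing the arc.

Emit:
{"api": "play_rows", "payload": {"series": [[0.55,0,-0.5,0],[0.6,0,-0.45,0],[0.63,0,-0.4,0],[0.66,0,-0.34,0],[0.69,0,-0.28,0],[0.72,0,-0.22,0],[0.72,0,-0.16,0],[0,0,0,0]]}}

```text
t: 9.95
tcp_pos: [0.6337, 0.0436, 0.2193]
ee_rot: [[0.34, 0.941, 0.001], [0.941, -0.34, 0.002], [0.002, 0.0, -1.0]]
contact_force: [-0.1, -0.7, -1.0]
finger_gap: 0.0638
finger_force: 22.7
```

```bash
python3 - <<'E'
from h import *
st();tilt(.032);s=sense();print('peg in tool',(np.array([.640,.0587,.135])-s['tcp_pos'])@s['ee_rot'])
E
```

```text
t 9.95 tcp [0.6337 0.0436 0.2193] yaw -19.86 F [-0.1 -0.7 -1. ] gap 0.0638 ff 22.66940586268902 q [-27.  26.  27.  97. -14.  60. -15.]
tool x -> z of ridge (mm): [(-40, 6), (-30, 0), (-19, -4), (-9, -10), (0, -49), (10, -15), (20, 1), (30, 18), (40, 37), (50, 54)]
peg in tool [0.01742411 0.00086117 0.08406187]
```

Emit:
{"api": "play_rows", "payload": {"series": [[0.76,0,-0.05,0],[0.76,0,0,0],[0.76,0,0,0],[0.75,0,0.05,0],[0.74,0,0.1,0],[0,0,0,0],[0,0,0,0]]}}

```text
t: 10.58
tcp_pos: [0.6458, 0.0768, 0.2179]
ee_rot: [[0.342, 0.94, -0.001], [0.94, -0.342, 0.0], [0.0, -0.001, -1.0]]
contact_force: [-1.1, -1.5, -2.1]
finger_gap: 0.0641
finger_force: 25.7
```

```bash
python3 - <<'E'
from h import *
st();tilt(.032,'pics/w4.png');s=sense();print('peg in tool',(np.array([.640,.0587,.135])-s['tcp_pos'])@s['ee_rot'])
E
```

```text
t 10.58 tcp [0.6458 0.0768 0.2179] yaw -19.99 F [-1.1 -1.5 -2.1] gap 0.0641 ff 25.691091902554035 q [-29.  28.  27.  95. -14.  60. -18.]
tool x -> z of ridge (mm): [(-40, -2), (-30, -3), (-19, -4), (-9, -5), (0, -48), (10, -47), (20, 0), (30, 72)]
peg in tool [-0.01851856  0.00076099  0.08294998]
```

Emit:
{"api": "play_rows", "payload": {"series": [[0.4,0,0.05,0],[0.4,0,0.05,0],[0,0,0,0],[-0.3,0,0,0],[0,0,0,0]]}}

```text
t: 11.05
tcp_pos: [0.6476, 0.0806, 0.2175]
ee_rot: [[0.343, 0.939, 0.001], [0.939, -0.343, 0.001], [0.001, 0.0, -1.0]]
contact_force: [-0.8, -0.9, -1.2]
finger_gap: 0.064
finger_force: 25.5
```

```bash
python3 - <<'E'
from h import *
st();s=sense();i,d=get_image('wrist');P=(cloud('wrist',d)-s['tcp_pos'])@s['ee_rot'];q=P.reshape(-1,3)
q=q[np.isfinite(q[:,0])&(abs(q[:,1])<.035)&(q[:,0]>-.06)&(q[:,0]<.05)&(abs(q[:,2])<.015)]
q=q[abs(q[:,2]-np.median(q[:,2]))<.006]
A=np.c_[q[:,:2],np.ones(len(q))];print('plane',np.linalg.lstsq(A,q[:,2],rcond=None)[0],'x',np.percentile(q[:,0],[0.5,99.5]),'y',np.percentile(q[:,1],[1,99]))
cv2.imwrite('pics/w5.png',i[:,:,::-1])
E
```

```text
t 11.05 tcp [0.6476 0.0806 0.2175] yaw -20.09 F [-0.8 -0.9 -1.2] gap 0.064 ff 25.521114002913237 q [-30.  28.  27.  95. -14.  60. -19.]
plane [-0.04296684  0.00234912 -0.00469712] x [-0.03609727  0.02225778] y [-0.03326977  0.03127481]
```

View pics/w5.png

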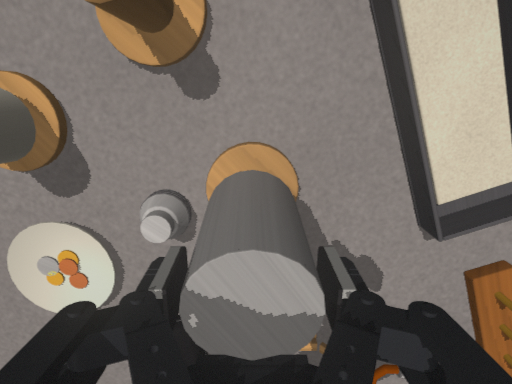

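The wrist view shows the beaker's floor facing up, 2.5° from level, around the slim peg. I'll lift it clear and fit its centre.

Emit:
{"api": "play_rows", "payload": {"series": [[0,0,-0.5,0],[0,0,-1,0],[0,0,-1.5,0],[0,0,-1.5,0],[0,0,-1,0],[0,0,-0.3,0],[0,0,0,0]]}}

```text
t: 11.68
tcp_pos: [0.6482, 0.0809, 0.2768]
ee_rot: [[0.343, 0.939, 0.003], [0.939, -0.343, 0.001], [0.002, 0.002, -1.0]]
contact_force: [-0.1, 0.1, -1.4]
finger_gap: 0.0643
finger_force: 25.5
```

```bash
cat >>h.py <<'E'
def disc(R,zc,zw=.008):
    s=sense();d=get_image('wrist')[1];P=(cloud('wrist',d)-s['tcp_pos'])@s['ee_rot']
    z=np.where(np.isfinite(P[...,2]),P[...,2],9)
    m=(abs(z-zc)<zw)&(abs(P[...,1])<R+.003)&(abs(P[...,0])<.06);q=P[m]
    a=np.linalg.lstsq(np.c_[q[:,:2],np.ones(len(q))],q[:,2],rcond=None)[0]
    ys=np.arange(-.8*R,.8*R,.002);E=[]
    for y in ys:
        k=q[abs(q[:,1]-y)<.001]
        if len(k)>3:E.append((np.percentile(k[:,0],98),y))
    E=np.array(E);from scipy.optimize import least_squares
    c=least_squares(lambda c:np.hypot(E[:,0]-c[0],E[:,1]-c[1])-R,[-.005,0],loss='soft_l1',f_scale=.001)
    print('plane',a.round(4),'centre(tool)',c.x.round(4),'res',np.abs(c.fun).mean().round(4));C=np.r_[c.x,a[2]];return s['tcp_pos']+s['ee_rot']@C,C
E
python3 - <<'E'
from h import *
st();w,C=disc(.032,-.005);print(w)
s=sense();t=s['tcp_pos']+np.array([.6135,.2527,0])-[w[0],w[1],0];print(t)
dl=(t-s['tcp_pos'])@s['ee_rot'];print('shift cm',dl*100)
E
```

```text
t 11.68 tcp [0.6482 0.0809 0.2768] yaw -20.04 F [-0.1  0.1 -1.4] gap 0.0643 ff 25.528205204755068 q [-30.  25.  28.  91. -13.  67. -20.]
plane [-0.0528  0.0019 -0.0037] centre(tool) [-0.01   -0.0016] res 0.0001
[0.64323603 0.07203536 0.28047381]
[0.61787332 0.26152412 0.27562673]
shift cm [ 1.59532421e+01 -8.98517674e+00  9.41858326e-03]
```

Emit:
{"api": "play_rows", "payload": {"series": [[1,-0.6,0,0],[2,-1.2,0,0],[2.6,-1.5,0,0],[3,-1.7,0,0],[3,-1.7,0,0],[2,-1.2,0,0],[1.4,-0.7,0,0],[0.6,-0.4,0,0],[0,0,0,0],[0,0,0,0],[0,0,0,0]]}}

```text
t: 12.65
tcp_pos: [0.6172, 0.2553, 0.2753]
ee_rot: [[0.346, 0.938, 0.0], [0.938, -0.346, -0.001], [-0.001, 0.001, -1.0]]
contact_force: [0.2, -1.1, -3.0]
finger_gap: 0.0641
finger_force: 25.5
```

```bash
python3 - <<'E'
from h import *
st();w,C=disc(.032,-.005);print(w)
s=sense();print('err tool cm',(np.array([.6135,.2527,0])-[w[0],w[1],0])@s['ee_rot']*100)
i,d=get_image('scene');S=cloud('scene',d).reshape(-1,3);q=S[(np.hypot(S[:,0]-.6135,S[:,1]-.2527)<.06)];
k=q[(q[:,2]>.008)&(q[:,2]<.023)];print('disc',len(k),cv2.minEnclosingCircle(k[:,:2].astype(np.float32)))
k=q[(q[:,2]>.06)&(q[:,2]<.11)];print('peg',np.percentile(k,[1,50,99],axis=0).round(4))
E
```

```text
t 12.65 tcp [0.6172 0.2553 0.2753] yaw -20.26 F [ 0.2 -1.1 -3. ] gap 0.0641 ff 25.52456360310316 q [-44.  27.  26.  89. -12.  67. -36.]
plane [-0.0418  0.0011 -0.0047] centre(tool) [-0.0096 -0.0011] res 0.0001
[0.61289412 0.24661804 0.28004106]
err tool cm [ 0.59152012 -0.15387354 -0.00063984]
disc 404 ((0.6170210242271423, 0.25527527928352356), 0.0518004484474659)
peg [[0.5968 0.2319 0.0605]
 [0.6226 0.2394 0.0861]
 [0.6378 0.26   0.1091]]
```

Emit:
{"api": "play_rows", "payload": {"series": [[0.3,-0.05,1,0],[0.25,-0.05,1,0],[0,0,1.2,0],[0,0,1,0],[0,0,1,0],[0,0,1,0],[0,0,1,0],[0,0,0,0]]}}

```text
t: 13.42
tcp_pos: [0.6161, 0.2631, 0.2003]
ee_rot: [[0.343, 0.939, -0.004], [0.939, -0.343, -0.002], [-0.003, -0.003, -1.0]]
contact_force: [0.2, -0.1, -1.0]
finger_gap: 0.0641
finger_force: 25.5
```

```bash
python3 - <<'E'
from h import *
st();w,C=disc(.032,-.005);print(w)
E
```

```text
t 13.42 tcp [0.6161 0.2631 0.2003] yaw -20.06 F [ 0.2 -0.1 -1. ] gap 0.0641 ff 25.509037412703037 q [-43.  31.  24.  93. -14.  60. -35.]
plane [-0.0314 -0.0002 -0.0056] centre(tool) [-0.0092 -0.0007] res 0.0001
[0.61236498 0.25468565 0.20599632]
```

Emit:
{"api": "play_rows", "payload": {"series": [[0,0,1,0],[0,0,1,0],[0,0,1,0],[0,0,1,0],[0,0,1,0],[0,0,1,0],[0,0,0.6,0],[0,0,0.4,0],[0,0,0,0],[0,0,0,0]]}}

```text
t: 14.3
tcp_pos: [0.6174, 0.2635, 0.1331]
ee_rot: [[0.343, 0.939, -0.0], [0.939, -0.343, -0.0], [-0.0, -0.0, -1.0]]
contact_force: [0.4, -0.2, -1.1]
finger_gap: 0.0643
finger_force: 25.5
```

Emit:
{"api": "play_rows", "payload": {"series": [[0,0,0.2,0],[0,0,0.2,0],[0,0,0.1,0],[0,0,0,0]]}}

```text
t: 14.63
tcp_pos: [0.6175, 0.2636, 0.1283]
ee_rot: [[0.343, 0.939, 0.0], [0.939, -0.343, 0.0], [0.0, 0.0, -1.0]]
contact_force: [-0.2, -0.3, -2.4]
finger_gap: 0.064
finger_force: 25.5
```

```bash
python3 - <<'E'
from h import *
st();w,C=disc(.032,-.005);print(w)
E
```

```text
t 14.63 tcp [0.6175 0.2636 0.1283] yaw -20.05 F [-0.2 -0.3 -2.4] gap 0.064 ff 25.53426330909133 q [-42.  35.  23.  96. -16.  52. -33.]
plane [-0.0343  0.001  -0.0046] centre(tool) [-0.0096 -0.0011] res 0.0001
[0.6131675  0.25490262 0.13289929]
```

Emit:
{"api": "play_rows", "payload": {"series": [[0,0,0.15,0],[0,0,0.1,0],[0,0,0.1,0],[0,0,0,0]]}}

```text
t: 15.02
tcp_pos: [0.6176, 0.2636, 0.1258]
ee_rot: [[0.343, 0.939, 0.0], [0.939, -0.343, 0.001], [0.001, -0.0, -1.0]]
contact_force: [-2.0, -1.2, 5.1]
finger_gap: 0.0645
finger_force: 26.0
```

Emit:
{"api": "play_rows", "payload": {"series": [[0,0,0.1,0],[0,0,0,0]]}}

```text
t: 15.18
tcp_pos: [0.6176, 0.2635, 0.1255]
ee_rot: [[0.343, 0.939, -0.0], [0.939, -0.343, 0.001], [0.001, -0.0, -1.0]]
contact_force: [-4.4, -1.8, 9.1]
finger_gap: 0.064
finger_force: 26.2
```

Seated with 9 N of support. Releasing and going up.

Emit:
{"api": "play_rows", "payload": {"series": [[0,0,0,0],[0,0,0,0],[0,0,0,0]], "fingers": 6.8}}

```text
t: 15.43
tcp_pos: [0.6175, 0.2639, 0.1238]
ee_rot: [[0.343, 0.939, 0.0], [0.939, -0.343, 0.001], [0.001, 0.0, -1.0]]
contact_force: [0.1, -0.4, -0.0]
finger_gap: 0.0682
finger_force: 0.0
```

Emit:
{"api": "play_rows", "payload": {"series": [[0,0,0,0],[0,0,0,0],[0,0,0,0],[0,0,0,0],[0,0,-0.5,0],[0,0,-1,0],[0,0,-2,0],[0,0,-3,0],[0,0,-4,0],[0,0,-3,0],[0,0,0,0]], "fingers": 8.54}}

```text
t: 16.35
tcp_pos: [0.6212, 0.2642, 0.2679]
ee_rot: [[0.343, 0.939, 0.013], [0.939, -0.343, 0.006], [0.011, 0.01, -1.0]]
contact_force: [0.5, -0.4, 0.2]
finger_gap: 0.0855
finger_force: 0.0
```

```bash
python3 - <<'E'
from h import *
st();s=sense();w,C=disc(.032,.130);print(w)
M=np.array([.5505,-.3612]);twist([.56,-.38,.25],-38.8,30)
E
```

```text
t 16.35 tcp [0.6212 0.2642 0.2679] yaw -20.08 F [ 0.5 -0.4  0.2] gap 0.0855 ff 0.0 q [-44.  27.  26.  89. -13.  66. -36.]Traceback (most recent call last):
  File "<stdin>", line 2, in <module>
  File "h.py", line 39, in disc
    c=least_squares(lambda c:np.hypot(E[:,0]-c[0],E[:,1]-c[1])-R,[-.005,0],loss='soft_l1',f_scale=.001)
    return func(*args, **kwargs)
    vector_fun = VectorFunction(
        fun_wrapped,
    ...<6 lines>...
        workers=workers
    )
    self._update_fun()
    ~~~~~~~~~~~~~~~~^^
    self.f = self.fun_wrapped(xp_copy(self.x))
             ~~~~~~~~~~~~~~~~^^^^^^^^^^^^^^^^^
    return np.atleast_1d(self.fun(x))
                         ~~~~~~~~^^^
    return self.f(x, *self.args, **self.kwargs)
           ~~~~~~^^^^^^^^^^^^^^^^^^^^^^^^^^^^^^
  File "h.py", line 39, in <lambda>
    c=least_squares(lambda c:np.hypot(E[:,0]-c[0],E[:,1]-c[1])-R,[-.005,0],loss='soft_l1',f_scale=.001)
                                      ~^^^^^
IndexError: too many indices for array: array is 1-dimensional, but 2 were indexed
```

```bash
python3 - <<'E'
from h import *
twist([.5204,-.3986,.24],-38.8,24)
i,d=get_image('top');S=cloud('top',d).reshape(-1,3);k=S[(np.hypot(S[:,0]-.6135,S[:,1]-.2527)<.05)&(S[:,2]>.11)&(S[:,2]<.16)]
print('beaker top',len(k),cv2.minEnclosingCircle(k[k[:,2]>.122][:,:2].astype(np.float32)),np.median(k[:,2]),np.linalg.lstsq(np.c_[k[:,:2],np.ones(len(k))],k[:,2],rcond=None)[0])
E
```

```text
24 rows [-2.627  0.982  0.086] turn 0.0136
beaker top 428 ((0.6143941879272461, 0.25165578722953796), 0.032442912459373474) 0.12849741790908964 [0.02564377 0.04901602 0.09998298]
```

Emit:
{"api": "play_rows", "payload": {"series": [[-2.63,0.98,0.1,0.0136],[-2.63,0.98,0.1,0.0136],[-2.63,0.98,0.1,0.0136],[-2.63,0.98,0.1,0.0136],[-2.63,0.98,0.1,0.0136],[-2.63,0.98,0.1,0.0136],[-2.63,0.98,0.1,0.0136],[-2.63,0.98,0.1,0.0136],[-2.63,0.98,0.1,0.0136],[-2.63,0.98,0.1,0.0136],[-2.63,0.98,0.1,0.0136],[-2.63,0.98,0.1,0.0136]]}}

```text
t: 17.45
tcp_pos: [0.5934, -0.0732, 0.2455]
ee_rot: [[0.492, 0.871, -0.003], [0.871, -0.492, 0.0], [-0.001, -0.002, -1.0]]
contact_force: [0.1, -0.8, 0.7]
finger_gap: 0.0849
finger_force: 0.0
```

Emit:
{"api": "play_rows", "payload": {"series": [[-2.63,0.98,0.1,0.0136],[-2.63,0.98,0.1,0.0136],[-2.63,0.98,0.1,0.0136],[-2.63,0.98,0.1,0.0136],[-2.63,0.98,0.1,0.0136],[-2.63,0.98,0.1,0.0136],[-2.63,0.98,0.1,0.0136],[-2.63,0.98,0.1,0.0136],[-2.63,0.98,0.1,0.0136],[-2.63,0.98,0.1,0.0136],[-2.63,0.98,0.1,0.0136],[-2.63,0.98,0.1,0.0136]]}}

```text
t: 18.45
tcp_pos: [0.5164, -0.4001, 0.2333]
ee_rot: [[0.626, 0.779, -0.002], [0.779, -0.626, 0.002], [-0.0, -0.003, -1.0]]
contact_force: [0.4, 0.1, -0.1]
finger_gap: 0.0854
finger_force: 0.0
```

Emit:
{"api": "play_rows", "payload": {"series": [[0,0,0,0],[0,0,0,0]]}}

```text
t: 18.62
tcp_pos: [0.5154, -0.401, 0.2335]
ee_rot: [[0.629, 0.777, -0.003], [0.777, -0.629, 0.001], [-0.001, -0.003, -1.0]]
contact_force: [0.6, 0.3, 0.8]
finger_gap: 0.0852
finger_force: 0.0
```

```bash
python3 - <<'E'
from h import *
st();s=sense();i,d=get_image('wrist');q=cloud('wrist',d).reshape(-1,3)
q=q[np.isfinite(q[:,0])&(np.hypot(q[:,0]-.5505,q[:,1]+.3612)<.08)&(q[:,2]>.04)&(q[:,2]<.07)]
c,wh,a=cv2.minAreaRect((q[:,:2]*1000).astype(np.float32));print(len(q),c,wh,a,q[:,2].max())
l=(q-s['tcp_pos'])@s['ee_rot'];print('tool',np.percentile(l,[.3,50,99.7],axis=0).round(4))
d=np.array([.627,.779])
g=np.array(c)/1000-.048*d;print('shift',(np.r_[g,.05]-s['tcp_pos'])@s['ee_rot']*100)
E
```

```text
t 18.62 tcp [ 0.5154 -0.401   0.2335] yaw -38.99 F [0.6 0.3 0.8] gap 0.0852 ff 0.0 q [  9.  29.  37.  94. -19.  63.  12.]
5250 (550.2794799804688, -356.8973388671875) (119.7669906616211, 39.40826416015625) 51.78874969482422 0.057802620795080306
tool [[-0.0028 -0.0195  0.1764]
 [ 0.0618 -0.0002  0.1802]
 [ 0.1159  0.0193  0.193 ]]
shift [ 8.42844385e-01 -8.20784805e-03  1.83479437e+01]
```

Emit:
{"api": "play_rows", "payload": {"series": [[1.2,0,1.5,-0.014],[1.2,0,2,0],[1.14,0,2,0],[0,0,2,0],[0,0,2,0],[0,0,2,0],[0,0,2,0],[0,0,2,0],[0,0,1.5,0],[0,0,1.2,0],[0,0,0.5,0],[0,0,0.2,0]]}}

```text
t: 19.67
tcp_pos: [0.5394, -0.3709, 0.0448]
ee_rot: [[0.614, 0.789, -0.001], [0.789, -0.614, 0.001], [0.0, -0.001, -1.0]]
contact_force: [0.1, 0.6, -0.2]
finger_gap: 0.0854
finger_force: 0.0
```

Emit:
{"api": "play_rows", "payload": {"series": [[0,0,0,0],[0,0,0,0],[0,0,0,0],[0,0,0,0],[0,0,0,0],[0,0,0,0],[0,0,0,0],[0,0,0,0],[0,0,0,0],[0,0,0,0]], "fingers": 0, "squeeze": 20}}

```text
t: 20.5
tcp_pos: [0.5402, -0.3725, 0.0469]
ee_rot: [[0.615, 0.788, 0.002], [0.788, -0.615, -0.001], [0.0, 0.003, -1.0]]
contact_force: [0.5, -1.0, 6.1]
finger_gap: 0.04
finger_force: 20.5
```

Emit:
{"api": "play_rows", "payload": {"series": [[0,0,-0.5,0],[0,0,-1,0],[0,0,-2,0],[0,0,-2.5,0],[0,0,-2.5,0],[0,0,-2.5,0],[0,0,-2.5,0],[0,0,-2.5,0],[0,0,-2.5,0],[0,0,-1.5,0],[0,0,-0.5,0],[0,0,0,0]]}}

```text
t: 21.5
tcp_pos: [0.5393, -0.3719, 0.252]
ee_rot: [[0.615, 0.789, 0.002], [0.789, -0.615, -0.0], [0.001, 0.002, -1.0]]
contact_force: [-0.2, 0.8, -1.9]
finger_gap: 0.0397
finger_force: 20.5
```

```bash
python3 - <<'E'
from h import *
st();tilt(.02);s=sense()
twist([.576,-.0232,.22],yaw(s),14)
E
```

```text
t 21.5 tcp [ 0.5393 -0.3719  0.252 ] yaw -37.95 F [-0.2  0.8 -1.9] gap 0.0397 ff 20.48273792490363 q [  6.  28.  37.  93. -18.  65.   9.]
tool x -> z of ridge (mm): [(-40, -6), (-30, -7), (-19, -7), (-9, -7), (0, -45), (10, -48), (20, -7), (30, -7), (40, -7), (50, -6), (60, -7), (70, -6)]
14 rows [ 2.124 -1.32   0.22 ] turn 0.0
```

Emit:
{"api": "play_rows", "payload": {"series": [[1.5,-0.9,0.2,0],[2.2,-1.35,0.2,0],[2.2,-1.35,0.2,0],[2.2,-1.35,0.2,0],[2.2,-1.35,0.2,0],[2.2,-1.4,0.2,0],[2.2,-1.4,0.2,0],[2.2,-1.4,0.2,0],[2.2,-1.4,0.2,0],[2.2,-1.4,0.2,0],[2.2,-1.4,0.2,0],[2.2,-1.35,0.3,0]]}}

```text
t: 22.55
tcp_pos: [0.5695, -0.0687, 0.2239]
ee_rot: [[0.615, 0.789, -0.004], [0.789, -0.615, 0.0], [-0.002, -0.003, -1.0]]
contact_force: [1.3, 0.5, -0.2]
finger_gap: 0.0399
finger_force: 20.5
```

Emit:
{"api": "play_rows", "payload": {"series": [[2.0,-1.2,0.4,0],[1.4,-0.9,0.4,0],[0.9,-0.6,0,0],[0,0,0,0],[0,0,0,0]]}}

```text
t: 22.97
tcp_pos: [0.5754, -0.0202, 0.217]
ee_rot: [[0.615, 0.789, -0.002], [0.789, -0.615, -0.001], [-0.002, -0.001, -1.0]]
contact_force: [0.1, -0.3, -1.7]
finger_gap: 0.0397
finger_force: 20.5
```

```bash
python3 - <<'E'
from h import *
st();s=sense();print('peg in tool',(np.array([.640,.0587,.135])-s['tcp_pos'])@s['ee_rot'])
i,d=get_image('wrist');q=((cloud('wrist',d)-s['tcp_pos'])@s['ee_rot']).reshape(-1,3)
k=q[(q[:,0]>.06)&(q[:,0]<.16)&(abs(q[:,1])<.05)&(abs(s['tcp_pos'][2]-q[:,2]-.134)<.006)];print('pegtop seen',len(k),(k.min(0)+k.max(0))/2,np.ptp(k,axis=0))
k=q[(q[:,0]>.03)&(q[:,0]<.1)&(abs(q[:,1])<.025)&(q[:,2]<.02)];print('barrel',np.percentile(k,[.5,50,99.5],axis=0).round(4))
E
```

```text
t 22.97 tcp [ 0.5754 -0.0202  0.217 ] yaw -37.93 F [ 0.1 -0.3 -1.7] gap 0.0397 ff 20.511073619127274 q [-28.  22.  34. 106. -14.  57. -26.]
peg in tool [0.1020795  0.00251874 0.08177922]
pegtop seen 938 [0.10330823 0.00129262 0.08458116] [0.01990448 0.01906705 0.00875743]
barrel [[ 0.0303 -0.0188 -0.0098]
 [ 0.0549  0.0002 -0.0068]
 [ 0.075   0.019   0.0112]]
```

Emit:
{"api": "play_rows", "payload": {"series": [[0,0.1,1,0],[0,0.05,1.5,0],[0,0,1.5,0],[0,0,1.2,0],[0,0,0.6,0],[0,0,0.3,0],[0.6,0,0,0],[0.5,0,0,0],[0.3,0,0,0],[0.2,0,0,0],[0,0,0,0]]}}

```text
t: 23.93
tcp_pos: [0.5878, -0.0074, 0.1572]
ee_rot: [[0.614, 0.789, 0.001], [0.789, -0.614, 0.0], [0.001, 0.001, -1.0]]
contact_force: [-0.6, 0.1, -1.6]
finger_gap: 0.0395
finger_force: 20.5
```

```bash
cat >>h.py <<'E'
def hk(R):
    st();tilt(R);s=sense();print('peg in tool',((np.array([.640,.0587,.135])-s['tcp_pos'])@s['ee_rot']).round(4))
E
python3 -c "
from h import *
hk(.02)"
```

```text
t 23.93 tcp [ 0.5878 -0.0074  0.1572] yaw -37.88 F [-0.6  0.1 -1.6] gap 0.0395 ff 20.5123938806355 q [-27.  27.  31. 107. -18.  50. -25.]
tool x -> z of ridge (mm): [(-40, -8), (-30, -8), (-19, -8), (-9, -8), (0, -49), (10, -9), (20, -8), (30, -8), (40, -8), (50, -8), (60, -8), (70, -8), (80, 22), (90, 22), (100, 141), (110, 141), (120, 141)]
peg in tool [0.0847 0.0007 0.0222]
```

Emit:
{"api": "play_rows", "payload": {"series": [[0.3,0,0,0],[0.35,0,-0.3,0],[0.35,0,-0.55,0],[0.35,0,-0.6,0],[0.4,0,-0.6,0],[0,0,0,0]]}}

```text
t: 24.48
tcp_pos: [0.5957, 0.0014, 0.1779]
ee_rot: [[0.617, 0.787, -0.005], [0.787, -0.617, -0.005], [-0.007, -0.001, -1.0]]
contact_force: [-6.6, -7.7, 1.3]
finger_gap: 0.0398
finger_force: 20.8
```

```bash
python3 -c "
from h import *
hk(.02)"
```

```text
t 24.48 tcp [0.5957 0.0014 0.1779] yaw -38.07 F [-6.6 -7.7  1.3] gap 0.0398 ff 20.768772717565298 q [-28.  27.  32. 105. -17.  54. -27.]
tool x -> z of ridge (mm): [(-30, -15), (-19, -13), (-9, -10), (0, -48), (10, -48), (20, -2), (30, 1), (40, 4), (50, 7), (60, 10), (70, 13), (80, 43)]
peg in tool [ 0.073  -0.0004  0.042 ]
```

Emit:
{"api": "play_rows", "payload": {"series": [[0.4,0,-0.58,0],[0.44,0,-0.54,0],[0.48,0,-0.5,0],[0.52,0,-0.46,0],[0.56,0,-0.41,0],[0.59,0,-0.36,0],[0.62,0,-0.31,0],[0,0,0,0]]}}

```text
t: 25.2
tcp_pos: [0.6207, 0.0343, 0.2095]
ee_rot: [[0.614, 0.789, 0.001], [0.789, -0.614, -0.001], [-0.0, 0.001, -1.0]]
contact_force: [-2.6, -4.1, 1.7]
finger_gap: 0.0399
finger_force: 23.5
```

```bash
python3 -c "
from h import *
hk(.02)"
```

```text
t 25.2 tcp [0.6207 0.0343 0.2095] yaw -37.9 F [-2.6 -4.1  1.7] gap 0.0399 ff 23.453423157334328 q [-31.  27.  32. 100. -16.  58. -30.]
tool x -> z of ridge (mm): [(-9, -28), (0, -48), (10, -1), (20, 13), (30, 29), (40, 44), (50, 57)]
peg in tool [0.0316 0.0002 0.0743]
```

Emit:
{"api": "play_rows", "payload": {"series": [[0.67,0,-0.2,0],[0.68,0,-0.15,0],[0.69,0,-0.09,0],[0.7,0,-0.03,0],[0.7,0,0,0],[0.69,0,0.05,0],[0.5,0,0.05,0],[0,0,0,0]]}}

```text
t: 25.92
tcp_pos: [0.6491, 0.0719, 0.2122]
ee_rot: [[0.614, 0.789, 0.001], [0.789, -0.614, 0.0], [0.001, 0.0, -1.0]]
contact_force: [-1.1, -2.0, 0.6]
finger_gap: 0.0359
finger_force: 15.9
```

```bash
python3 -c "
from h import *
hk(.02);
s=sense();i,d=get_image('wrist');cv2.imwrite('pics/w6.png',i[:,:,::-1]);disc(.02,-.027,.012)"
```

```text
t 25.92 tcp [0.6491 0.0719 0.2122] yaw -37.87 F [-1.1 -2.   0.6] gap 0.0359 ff 15.933869071304798 q [-32.  29.  32.  95. -17.  60. -33.]
tool x -> z of ridge (mm): [(-9, -33), (0, -13), (10, -49)]
peg in tool [-0.0158  0.0009  0.0773]
plane [-0.115   0.0105 -0.0253] centre(tool) [-0.0193 -0.0013] res 0.0002
```

View pics/w6.png

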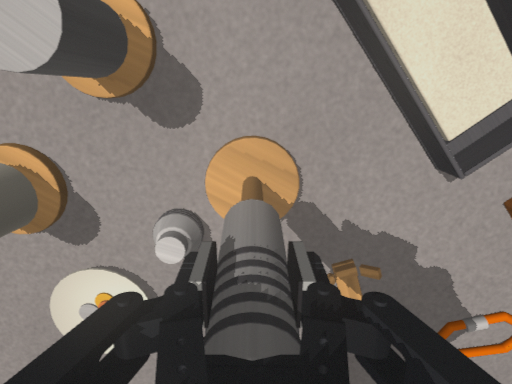

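The barrel has slid back in the pads: the gap is 36 mm, so its centre is about 19 mm behind the pads. I'll ease off the peg and lower it gently while watching the gap.

Emit:
{"api": "play_rows", "payload": {"series": [[-0.1,0,0,0],[-0.1,0,0.05,0],[-0.1,0,0.1,0],[0,0,0.1,0]]}}

```text
t: 26.4
tcp_pos: [0.6465, 0.0685, 0.21]
ee_rot: [[0.615, 0.789, 0.0], [0.789, -0.615, 0.001], [0.001, -0.0, -1.0]]
contact_force: [0.3, 0.5, -0.8]
finger_gap: 0.0361
finger_force: 17.1
```

```bash
python3 -c "
from h import *
hk(.02);disc(.02,-.027,.012)"
```

```text
t 26.4 tcp [0.6465 0.0685 0.21  ] yaw -37.95 F [ 0.3  0.5 -0.8] gap 0.0361 ff 17.06959788221866 q [-32.  29.  32.  96. -17.  60. -33.]
tool x -> z of ridge (mm): [(-9, -32), (0, -11), (10, -49)]
peg in tool [-0.0117  0.001   0.0747]
plane [-0.1203  0.0068 -0.0251] centre(tool) [-0.0194 -0.0013] res 0.0001
```

Emit:
{"api": "play_rows", "payload": {"series": [[0,0,0.3,0],[0,0,0.5,0],[0,0,0.6,0],[0,0,0.6,0],[0,0,0.6,0],[0,0,0.6,0],[0,0,0.5,0],[0,0,0.3,0],[0,0,0,0]]}}

```text
t: 27.25
tcp_pos: [0.6461, 0.0682, 0.169]
ee_rot: [[0.615, 0.789, -0.002], [0.789, -0.615, -0.0], [-0.001, -0.001, -1.0]]
contact_force: [-0.1, -0.7, -1.8]
finger_gap: 0.036
finger_force: 17.1
```

```bash
python3 -c "
from h import *
hk(.02);disc(.02,-.027,.012)"
```

```text
t 27.25 tcp [0.6461 0.0682 0.169 ] yaw -37.95 F [-0.1 -0.7 -1.8] gap 0.036 ff 17.13818551506847 q [-31.  32.  31.  98. -19.  56. -31.]
tool x -> z of ridge (mm): [(-9, -33), (0, -11), (10, -49)]
peg in tool [-0.0114  0.0008  0.0346]
plane [-0.1161  0.007  -0.0253] centre(tool) [-0.0192 -0.0012] res 0.0002
```

Emit:
{"api": "play_rows", "payload": {"series": [[0,0,0.3,0],[0,0,0.5,0],[0,0,0.6,0],[0,0,0.6,0],[0,0,0.5,0],[0,0,0.4,0],[0,0,0.3,0],[0,0,0,0]]}}

```text
t: 28.02
tcp_pos: [0.6474, 0.0695, 0.1377]
ee_rot: [[0.614, 0.789, 0.002], [0.789, -0.614, 0.001], [0.002, 0.001, -1.0]]
contact_force: [3.8, 3.4, -3.6]
finger_gap: 0.0359
finger_force: 17.8
```

```bash
python3 -c "
from h import *
hk(.02);disc(.02,-.027,.012)"
```

```text
t 28.02 tcp [0.6474 0.0695 0.1377] yaw -37.9 F [ 3.8  3.4 -3.6] gap 0.0359 ff 17.82801236025989 q [-30.  34.  29.  99. -20.  52. -30.]
tool x -> z of ridge (mm): [(-9, -32), (0, -10), (10, -49), (20, 121), (30, 121), (40, 137), (50, 137), (60, 137), (70, 137), (80, 137), (90, 137), (100, 137), (110, 137), (120, 137)]
peg in tool [-0.013   0.0008  0.0027]
plane [-0.1234  0.01   -0.0252] centre(tool) [-0.0194 -0.0012] res 0.0002
```

Emit:
{"api": "play_rows", "payload": {"series": [[0.15,0,0.1,0],[0.1,0,0.3,0],[0,0,0.3,0],[0,0,0.2,0],[0,0,0,0]]}}

```text
t: 28.53
tcp_pos: [0.6483, 0.0704, 0.1287]
ee_rot: [[0.615, 0.789, 0.0], [0.789, -0.615, 0.0], [0.0, 0.0, -1.0]]
contact_force: [2.9, 2.6, -1.1]
finger_gap: 0.0358
finger_force: 17.7
```

```bash
python3 -c "
from h import *
hk(.02);disc(.02,-.027,.012)"
```

```text
t 28.53 tcp [0.6483 0.0704 0.1287] yaw -37.95 F [ 2.9  2.6 -1.1] gap 0.0358 ff 17.701400332152843 q [-30.  34.  29.  99. -21.  52. -30.]
tool x -> z of ridge (mm): [(-9, -33), (0, -10), (10, -49), (20, 112), (30, 112), (40, 128), (50, 128), (60, 128), (70, 128), (80, 128), (90, 128), (100, 128), (110, 128), (120, 128)]
peg in tool [-0.0143  0.0007 -0.0063]
plane [-0.1152  0.0079 -0.0251] centre(tool) [-0.0193 -0.0012] res 0.0005
```

Emit:
{"api": "play_rows", "payload": {"series": [[0.1,0,0.2,0],[0.05,0,0.3,0],[0,0,0.2,0],[0,0,0.1,0],[0,0,0,0]]}}

```text
t: 29.05
tcp_pos: [0.6489, 0.0712, 0.1208]
ee_rot: [[0.615, 0.789, -0.001], [0.789, -0.615, -0.0], [-0.0, -0.0, -1.0]]
contact_force: [2.0, 0.5, -0.2]
finger_gap: 0.0363
finger_force: 17.1
```

Emit:
{"api": "play_rows", "payload": {"series": [[0,0,0.1,0],[0,0,0.1,0],[0,0,0,0]]}}

```text
t: 29.3
tcp_pos: [0.6492, 0.0712, 0.1192]
ee_rot: [[0.615, 0.789, 0.0], [0.789, -0.615, -0.0], [0.0, 0.0, -1.0]]
contact_force: [0.7, 1.5, 1.7]
finger_gap: 0.0361
finger_force: 16.9
```

```bash
python3 -c "
from h import *
hk(.02);disc(.02,-.027,.012)"
```

```text
t 29.3 tcp [0.6492 0.0712 0.1192] yaw -37.95 F [0.7 1.5 1.7] gap 0.0361 ff 16.93335944786668 q [-30.  35.  29. 100. -21.  51. -30.]
tool x -> z of ridge (mm): [(-9, -33), (0, -11), (10, -49), (20, 102), (30, 103), (40, 118), (50, 119), (60, 118), (70, 118), (80, 118), (90, 118), (100, 118), (110, 118), (120, 118)]
peg in tool [-0.0155  0.0005 -0.0158]
plane [-0.1144  0.0085 -0.0252] centre(tool) [-0.0193 -0.0012] res 0.0002
```

Floor at about 144 mm, with contact starting. I'll go a little further, then release.

Emit:
{"api": "play_rows", "payload": {"series": [[0,0,0.1,0],[0,0,0.05,0],[0,0,0,0]]}}

```text
t: 29.65
tcp_pos: [0.6493, 0.0713, 0.1177]
ee_rot: [[0.615, 0.789, 0.0], [0.789, -0.615, -0.0], [0.0, 0.0, -1.0]]
contact_force: [0.8, 1.6, 5.1]
finger_gap: 0.0358
finger_force: 16.8
```

Emit:
{"api": "play_rows", "payload": {"series": [[0,0,0,0],[0,0,0,0],[0,0,0,0]], "fingers": 4.2}}

```text
t: 29.9
tcp_pos: [0.6484, 0.0711, 0.1169]
ee_rot: [[0.615, 0.788, -0.002], [0.788, -0.615, -0.0], [-0.001, -0.001, -1.0]]
contact_force: [-0.0, 0.6, -0.2]
finger_gap: 0.0421
finger_force: 0.0
```

Emit:
{"api": "play_rows", "payload": {"series": [[0,0,0,0],[0,0,0,0],[0,0,0,0],[0,0,0,0],[0,0,0,0],[0,0,0,0]], "fingers": 6.5}}

```text
t: 30.4
tcp_pos: [0.6491, 0.0714, 0.1175]
ee_rot: [[0.615, 0.789, -0.0], [0.789, -0.615, 0.0], [0.0, -0.0, -1.0]]
contact_force: [0.7, -0.4, -0.8]
finger_gap: 0.0652
finger_force: 0.0
```

```bash
python3 -c "
from h import *
st();disc(.02,-.027,.012)"
```

```text
t 30.4 tcp [0.6491 0.0714 0.1175] yaw -37.95 F [ 0.7 -0.4 -0.8] gap 0.0652 ff 0.0 q [-30.  35.  29. 100. -21.  51. -30.]
plane [ 0.3343  0.0051 -0.0212] centre(tool) [-0.019  -0.0007] res 0.0002
```

Released. I'll go straight up, step aside and check both with the cameras.

Emit:
{"api": "play_rows", "payload": {"series": [[0,0,-1,0],[0,0,-2,0],[0,0,-3,0],[0,0,-4,0],[0,0,-4,0],[0,0,-4,0],[-3,0,0,0],[-4,0,0,0],[-4,0,0,0],[-4,0,0,0],[-2,0,0,0],[0,0,0,0]]}}

```text
t: 31.45
tcp_pos: [0.5415, -0.0682, 0.299]
ee_rot: [[0.622, 0.783, 0.001], [0.783, -0.622, 0.0], [0.001, 0.0, -1.0]]
contact_force: [0.4, -0.5, -0.4]
finger_gap: 0.0649
finger_force: 0.0
```

```bash
python3 - <<'E'
from h import *
st();a=np.load('a.npz');o=[]
for c in('top','scene'):
  i,d=get_image(c);o.append(i);S=cloud(c,d).reshape(-1,3)
  for n,x,y,r,z in(('barrel',.640,.0587,.02,.143),('beaker',.6145,.2535,.032,.130)):
    k=S[(np.hypot(S[:,0]-x,S[:,1]-y)<r+.012)&(abs(S[:,2]-z)<.008)];k=k[k[:,2]>np.median(k[:,2])-.004]
    print(c,n,len(k),cv2.minEnclosingCircle(k[:,:2].astype(np.float32)),'z',np.median(k[:,2]).round(4),'slope',np.linalg.lstsq(np.c_[k[:,:2],np.ones(len(k))],k[:,2],rcond=None)[0].round(3))
cv2.imwrite('pics/f.png',cv2.resize(np.hstack([cv2.resize(o[1][100:292,180:436],(512,384)),o[0]])[:,:,::-1],(800,300)))
E
```

```text
t 31.45 tcp [ 0.5415 -0.0682  0.299 ] yaw -38.45 F [ 0.4 -0.5 -0.4] gap 0.0649 ff 0.0 q [-28.  14.  37. 104.  -9.  65. -26.]
top barrel 150 ((0.6371237635612488, 0.05344033241271973), 0.019869521260261536) z 0.1426 slope [0.024 0.023 0.126]
top beaker 395 ((0.6148196458816528, 0.25177401304244995), 0.032403722405433655) z 0.1287 slope [-0.005  0.003  0.131]
scene barrel 130 ((0.63946932554245, 0.05707254633307457), 0.022557253018021584) z 0.1428 slope [0.024 0.069 0.124]
scene beaker 233 ((0.6199076175689697, 0.25449270009994507), 0.03503134846687317) z 0.1299 slope [0.003 0.022 0.123]
```

View pics/f.png

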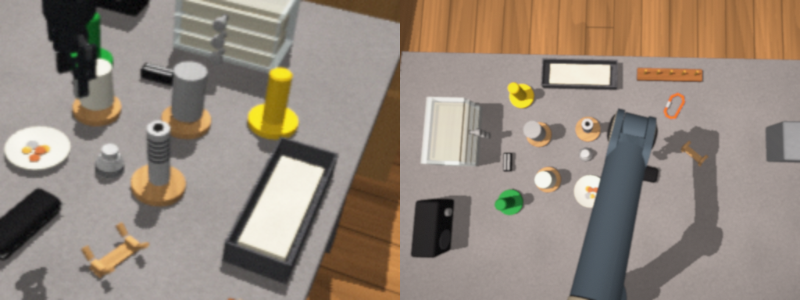

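The picture shows the barrel upright on the slim peg at (158,160) and the beaker upright on the wooden stout peg at (188,95). Their floor tops measure 143 and 129–130 mm, so both are seated at full depth. The arm is clear and everything else is in place.

```bash
python3 -c "
from plant import *
print(job_done())"
```

```text
the job is handed in; nothing more can be done
None
```

I handed the job in at about 31.6 s: the barrel hangs mouth down on the slim peg and the beaker on the wooden stout peg, both at full depth by the camera check and released, with nothing else visibly moved; the judge's verdict was not shown.

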